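# Vent the valve unit and refit its knob

## Task

The knob has come off the spring-loaded spindle of the gas valve unit. First vent the unit: press its treadle down to its stop for about half a second and let it come up again. Then take the loose winged knob, turn it so that its key flat matches the D-shaped spindle, push it fully onto the spindle and keep pressing so that the spindle is pushed all the way in; finish while you still hold the knob pressed in, and leave the other things on the worktop where they are.

Things in the scene. Friction and masses are not known exactly. Their poses are not given: they have to be found in the camera images.
- valve_unit: Fixed low valve unit, base plate 130 (x) x 230 (y) mm; origin at the centre of its underside. On its right (-y) half a white box 112 x 108 mm with flat top at z = 45 mm, centred at y = -55 mm, which carries the spindle; on its left (+y) half the treadle, centred at y = +60 mm, with ears 40 mm high beside its hinge.
- treadle_pad (a point): Point to press: top of the treadle's ribbed rubber pad, 70 mm from its hinge, 16 mm from its free end. Treadle: steel plate 86 x 52 mm, hinged at its far end (unit's +x) 30 mm above the worktop, free end toward the robot, sloping up 0.24 rad at rest. The point starts 51 mm above the worktop and goes down about 17 mm to the stop, where the plate is level.
- treadle (a joint): Treadle hinge in rad: 0 at rest (up), 0.24 at its stop (down). A spring pushes it back up: about 2 N at the pad at first, 6 N at the stop.
- bush: Fixed flat dark collar, 34 mm across and 4 mm high, on the valve unit's box; origin at the centre of its underside, 45 mm above the worktop. The spindle stands in its centre. A flat index bar, 5 mm wide and 2 mm high, reaches from the collar to x = -32 mm: the bush's -x, the way the spindle's flat faces (its yaw is the spindle's yaw and differs from the unit's).
- spindle_tip (a point): Centre of the top end of the vertical steel D-shaped spindle, 75 mm above the worktop, 26 mm above the bush at rest. Spindle: 16 mm diameter, with one flat 5 mm from its axis facing its own -x; the last 2 mm are chamfered. It does not turn. Axes as the bush's.
- spindle (a joint): Travel of the spindle down into the box in m: 0 at rest, 0.006 at its stop. A spring pushes it up: about 3 N at first, 8 N at the stop.
- knob: Loose black knob, about 60 g, standing bore-down: round body 44 mm across, 20 mm high, on it a wing 44 mm long (x), 12 mm thick (y), z = 20 to 41 mm. A small nose at the wing's foot reaches to x = -33 mm and marks -x. Origin: centre of its underside, on the bore's axis. Blind D bore from below, 18 mm diameter, 16 mm deep, its flat 6 mm from the axis on the nose (-x) side.
- knob_bore_end (a point): Centre of the closed end of the knob's bore, 16 mm above its underside; meets spindle_tip when fully on. The knob goes on (1 mm clearance all round) only with the nose pointing the way the spindle's flat faces, within about 0.16 rad. Even at the spindle's stop its underside stays 4 mm above the bush.
- knob_wing (a point): Middle of the wing, on the knob's axis, 31 mm above its underside: the place to grip, across the wing (fingers closing along the knob's y); fingertips can come down to the round body's top, 20 mm above the underside.
- petri_dish: Bystander: flat round dish 60 mm across, 14 mm high, loose; origin under its centre.
- timer: Bystander: white flat timer 66 x 62 x 18 mm, loose; origin under its centre.
- vial: Bystander: small glass vial with black cap, 27 mm across, 52 mm high, loose; origin under its centre.
- marker: Bystander: marker pen 130 mm long, 13 mm thick, lying loose; origin under its centre.
Things that resemble listed ones, but are neither listed nor needed, are in the scene too. Leave any blue or pink look-alike of the knob alone.

How it is judged:
On the way, in this order (a step that is already met when the one before it is completed fails the run):
1. the treadle is held at its stop (over 0.2 rad) for 0.3 s while the knob is not yet on the spindle (value of joint treadle above 0.2 rad and distance between knob_bore_end and spindle_tip above 0.03 m), for 0.3 s.
2. the treadle has come up again (below 0.05 rad) with the knob not yet on the spindle (value of joint treadle below 0.05 rad and distance between knob_bore_end and spindle_tip above 0.03 m), for 0.1 s.
3. the knob is on the spindle, its bore's end within 4 mm of the spindle's tip (distance between knob_bore_end and spindle_tip below 0.004 m), for 0.1 s.
At the end, for the whole second after the job is handed in: The knob sits fully on the spindle (bore end within 4 mm of the tip and within 2.5 mm sideways, flat aligned within 0.22 rad, upright within 0.12 rad) and the fingers still hold it, with over 3 N, so that the spindle is pushed in by more than 4.5 of its 6 mm; the treadle is up (below 0.05 rad) (distance between knob_bore_end and spindle_tip below 0.004 m and horizontal distance between knob_bore_end and spindle_tip below 0.0025 m and angle between the x axis of knob and the x axis of bush, either way round below 0.22 rad and angle between knob's own z axis and vertical below 0.12 rad and value of joint spindle above 0.0045 m and value of joint treadle below 0.05 rad and contact force between the fingers and knob above 3 N); the arm keeps its last pose, push and grip.
It fails at once if a bystander (dish, timer, vial, marker) is moved by more than 3 cm (distance of any of petri_dish, timer, vial, marker from where it was at the start of the episode above 0.03 m).
It also fails if it takes over 64 s, if anything falls off the work surface, if the arm or the gripper's body presses on something with over 40 N, if the wrist force passes 120 N, or if a joint passes its speed limit or range.

## Robot

A 6-joint arm with a two-finger parallel gripper is mounted at the origin on a cart in front of the work surface, level with it; the furniture and walls round the work are solid. World frame = base frame: x ahead of the robot, y to its left, z up, the work surface at z = 0. Lengths are in m, angles in rad, forces in N, time in s.
With the tool pointing down it reaches from about 0.4 to 0.825 m from the base axis. Payload 7 kg.
Tool frame: the origin (TCP) lies on the centre line of the jaws, within the pads' length; the fingertips stand 11 mm ahead of it and the grasp point (between the pads) lies 8 mm behind it (bot.tip_reach is the distance from the TCP to the fingertips, in m); z points along the fingers, y is the line along which they close (so a half turn about z gives the same grasp; the last joint's range is limited). The gripper opens to 85 mm and grips with 20 to 120 N. Pads are 22 mm wide; open, the fingers measure 114 mm over their backs; the gripper's body (76 mm by 85 mm) begins 54 mm behind the grasp point. The pads swing forward as they close: fully open they stand 13 mm farther back than shut.
Start: joints at [-0.885, 0.359, 0.012, 0, -1.224, -0.288], TCP at [0.261, -0.622, 0.242] pointing down, gripper open.
Joint ranges: [-3.07, 3.07], [-1.43, 2.12], [-1.02, 1.25], [-3.03, 1.67], [-3.05, -0], [-3.03, 3.03]. Speed limits (rad/s): [2.39, 2.39, 3.01, 3.14, 3.14, 3.14].

## Interface

Orientations are given as a rotation vector (axis times angle).
In Python, from bench import bot, get_image, calibration gives the robot as it stands.
- The arm moves only by the tool drive_tool, never from a script. Its argument "rows" is a list of rows, each a list of 5 numbers: the shift along the world's x, y, z in mm, then the turn about the world's z in rad, then the opening in per cent of the stroke, from 0 (shut) to 100 (fully open). In form: [[x, y, z, yaw, grip], ...]. A call has 1 to 12 rows; each row shifts and turns the commanded pose from where the row before left it; what a row does not reach is not made up. A row lasts 1/10 s, in which the tool goes at most 50 mm and 8.59 degrees, less where a joint would pass 70% of its speed; a pose out of reach is approached as far as the arm can. A call with a gripper value outside its range is refused whole. The fingers move at their own pace and stop on an object; the grip force is fixed at half the most. Time passes only in rows, so rows that do not move let the fingers close. It gives the time, the measured TCP pose, the force, the opening and the grip force at its end, in the units of the state.
- bot.state(): the state, without advancing time (a new reading comes with each control period).
- get_image(name): name is "scene" or "top" or "wrist"; returns the picture (400x640x3 uint8, red, green, blue); there is no depth.
- calibration(name): a dict with "fx", "fy", "cx", "cy" (pixels), "dist_coeffs" ([k1, k2, p1, p2, k3] as OpenCV has them; the pictures are not rectified), "rvec" (rotation vector, rad) and "tvec" (3), from world to camera coordinates, as OpenCV has them. Camera axes: x right, y down, z forward; pixel columns grow to the right and rows downward; lengths in m; the calibration is good to about 2 mm. A picture is of the moment at which its call begins: read the wrist's pose just before it. calibration takes no time and is no camera call; for the wrist camera it gives the pose at the moment of the call.
- bot.hand_in(): hands the job in; it is judged then, once.
The state is a dict: "time_s": time; "joint_pos": joint angles; "qd": joint speeds; "joint_efforts": joint torques, N m; "ee_pos": TCP position; "eef_rot": TCP orientation; "contact_force": force on the tool from outside, world axes, zero at the start; "ft_torque": the same for the moment, N m; "gripper_width": opening from 0.0 (shut) to 1.0 (fully open); "gripper_force": force on a finger pad.
Only numpy, scipy, OpenCV 4.12 (cv2) and the standard library are available. Lean on these libraries where they do the work, as an engineer would, in place of code of your own. Each camera call takes 0.05 s, during which the arm holds its last target. There are 200 camera calls.

## Working session

There is one attempt and no reset: what is moved stays moved. The work goes in short steps, Python scripts to look and compute and a tool call to move; the robot and the scene stay as the last step left them, time stands still between calls to the robot, and variables do not carry over. Pictures are saved under pics/ and viewed, at most 10 in all, crops included, and the job is handed in when it is done.

Besides the shell and the picture viewer there is one more tool, called after ">>>" in YAML: its name, and indented under it one key for each argument. drive_tool: Moves the arm, as the interface text tells. Its arguments: {"type":"object","properties":{"rows":{"type":"array"}},"required":["rows"]}

```bash
mkdir -p pics; cat > h.py <<'E'
import numpy as np, cv2
from bench import bot, get_image, calibration
def ray(c,uv):
    K=np.array([[c['fx'],0,c['cx']],[0,c['fy'],c['cy']],[0,0,1]]);R=cv2.Rodrigues(np.array(c['rvec'],float))[0];t=np.array(c['tvec'],float).ravel()
    p=cv2.undistortPoints(np.array(uv,float).reshape(-1,1,2),K,np.array(c['dist_coeffs'],float)).reshape(-1,2)
    return -R.T@t,np.c_[p,np.ones(len(p))]@R
def onz(c,uv,z):
    o,d=ray(c,uv);return o+d*((z-o[2])/d[:,2])[:,None]
def snap(n,f):
    im=get_image(n);cv2.imwrite('pics/'+f,im[:,:,::-1]);return im
E
python3 - <<'E'
from h import *
a=snap('scene','s0.png');b=snap('top','t0.png')
for n in('scene','top','wrist'):
  c=calibration(n);print(n,c['fx'],ray(c,[[320,200]]))
print(bot.state())
E
```

```text
scene 416.5597282223596 (array([-0.07152756,  0.41846265,  0.94645474]), array([[ 0.49129223, -0.44943709, -0.74621058]]))
top 378.7410783695415 (array([ 0.3439466 , -0.09438678,  0.94670984]), array([[ 0.16527159, -0.01184439, -0.98652457]]))
wrist 339.4059556293221 (array([ 0.18422292, -0.65308824,  0.37190766]), array([[ 0.30510806,  0.13725376, -0.94247215]]))
{'time_s': 0.1, 'joint_pos': array([-8.84926821e-01,  3.59332688e-01,  1.11251423e-02, -2.91746472e-04,
       -1.22409095e+00, -2.88092144e-01]), 'qd': array([ 0.0014202 , -0.00318948,  0.00216142,  0.00136711,  0.00098067,
        0.00187397]), 'joint_efforts': array([-1.26454946e-03, -5.84767199e+01,  2.94107956e+01,  6.95458174e+00,
       -3.17484817e-03, -3.87424927e-05]), 'ee_pos': array([ 0.26127601, -0.62192515,  0.24143808]), 'eef_rot': array([ 6.20471903e-01, -3.07924023e+00, -2.28660404e-03]), 'contact_force': array([-0.68095283, -0.48273057, -0.71749193]), 'ft_torque': array([-0.089067  ,  0.00986421, -0.05502762]), 'gripper_force': 0.0, 'gripper_width': 1.0028435957110633}
```

View pics/t0.png

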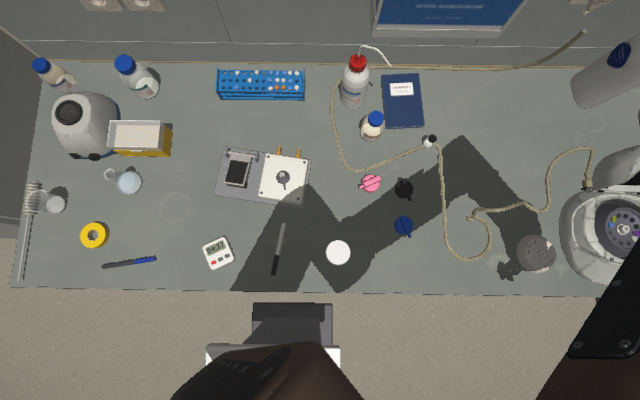

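View pics/s0.png

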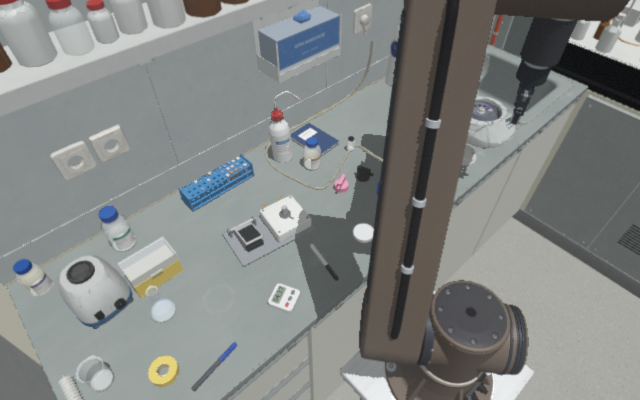

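The top view shows the treadle pad at about (237,170), the spindle at (283,178) and the black knob in shadow at (404,188). The pink knob (371,183) and blue knob (404,226) are look-alikes. The vial is at (429,141), the dish at (338,252) and the timer at (218,253).

```bash
python3 - <<'E'
from h import *
c=calibration('top')
for n,uv,z in[('pad',(237,170),.05),('spin',(283,178),.075),('knob',(404,188),.03),('pink',(371,183),.03),('blue',(404,226),.03),('vial',(429,141),.05),('unit',(311,150),.0),('u2',(217,197),0.)]:
  print(n,onz(c,[uv],z)[0].round(3))
w=calibration('wrist');s=bot.state();R=cv2.Rodrigues(s['eef_rot'])[0]
o,d=ray(w,[[320,200]]);print('cam in tool',R.T@(o-s['ee_pos']),R.T@d[0],R.round(3))
E
```

```text
pad [0.565 0.098 0.05 ]
spin [ 0.541 -0.017  0.075]
knob [ 0.531 -0.312  0.03 ]
pink [ 0.542 -0.231  0.03 ]
blue [ 0.437 -0.31   0.03 ]
vial [ 0.646 -0.372  0.05 ]
unit [ 0.634 -0.081  0.   ]
u2 [0.506 0.156 0.   ]
cam in tool [ 0.08313025  0.00130787 -0.13045413] [-0.33460815  0.0069502   0.94242897] [[-0.922 -0.387 -0.001]
 [-0.387  0.922  0.001]
 [ 0.     0.002 -1.   ]]
```

>>> drive_tool:
  rows:
    - [38, 44, -6, 0, 100]
    - [38, 44, -6, 0, 100]
    - [38, 44, -6, 0, 100]
    - [38, 44, -6, 0, 100]
    - [38, 44, -6, 0, 100]
    - [38, 44, -6, 0, 100]
    - [40, 44, -6, 0, 100]
    - [0, 0, 0, 0, 100]
    - [0, 0, 0, 0, 100]

```text
time_s: 1.0
ee_pos: [0.4906, -0.3584, 0.2059]
eef_rot: [0.625, -3.078, -0.001]
contact_force: [0.4, -0.5, -0.6]
gripper_width: 1.0
gripper_force: 0.0
```

```bash
python3 - <<'E'
from h import *
s=bot.state();print(s['ee_pos'],s['eef_rot'],s['time_s'])
import json
c=calibration('wrist');im=snap('wrist','w1.png')
json.dump({k:np.array(v).tolist() for k,v in c.items()},open('w1.json','w'))
E
```

```text
[ 0.4905771  -0.35837849  0.20593956] [ 6.24702354e-01 -3.07785445e+00 -9.81182772e-04] 1.0
```

View pics/w1.png

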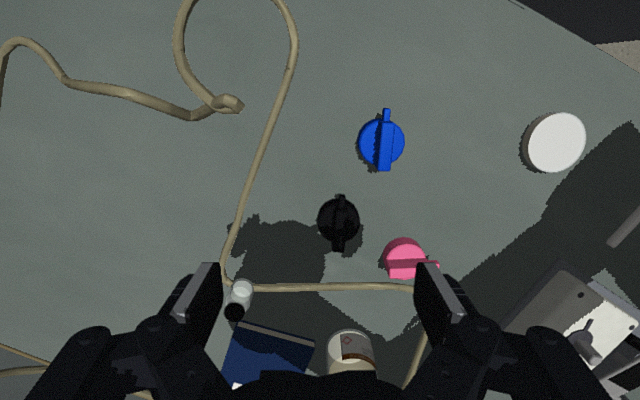

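The black knob is at (339,222) with its wing near vertical in the picture. Next I'll enlarge and brighten the knob and take a mask.

```bash
python3 - <<'E'
from h import *
import json
c=json.load(open('w1.json'));im=cv2.imread('pics/w1.png')
cr=im[180:265,290:390];g=(255*(cr/255.)**.45).astype('uint8')
cv2.imwrite('pics/w1c.png',cv2.resize(g,None,fx=6,fy=6,interpolation=cv2.INTER_CUBIC))
for n,uv,z in[('topwing',(338,224),.041),('c',(339,220),.02)]: print(n,onz(c,[uv],z))
a=onz(c,[(340,197),(338,250)],.02);d=a[1]-a[0];print(a,np.arctan2(d[1],d[0]))
E
```

```text
topwing [[ 0.52455424 -0.32147596  0.041     ]]
c [[ 0.52803319 -0.31749436  0.02      ]]
[[ 0.50522545 -0.32663508  0.02      ]
 [ 0.55939127 -0.30456533  0.02      ]] 0.3869103994825953
```

View pics/w1c.png

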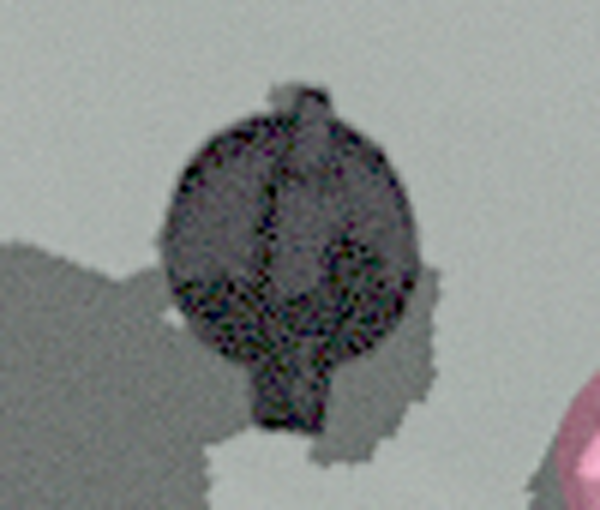

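```bash
python3 - <<'E'
from h import *
import json
c=json.load(open('w1.json'))
P=lambda x,y,z:onz(c,[(290+x/6-.4,180+y/6-.4)],z)[0]
for zt,zb in((.022,.041),(.0,.022),(.022,.022)):
  a=P(312,92,zt);b=P(288,430,zb);d=b-a;print(zt,zb,a,b,np.linalg.norm(d[:2]),np.arctan2(d[1],d[0]))
# body: left/right extreme at z~.02 and top rim at z=0
print((P(163,240,.01)+P(418,250,.01))/2, P(290,112,0),P(290,368,.02))
print(cv2.Rodrigues(bot.state()['eef_rot'])[0][:,0])
E
```

```text
0.022 0.041 [ 0.5020853  -0.32646729  0.022     ] [ 0.5511333  -0.31000535  0.041     ] 0.0517368533908598 0.32381542580737854
0.0 0.022 [ 0.50827441 -0.32204679  0.        ] [ 0.55997647 -0.30488346  0.022     ] 0.05447644297926134 0.3205195654335481
0.022 0.022 [ 0.5020853  -0.32646729  0.022     ] [ 0.55997647 -0.30488346  0.022     ] 0.06178389039712561 0.35687095046880574
[ 0.5324874  -0.31592294  0.01      ] [ 0.51314471 -0.32407539  0.        ] [ 0.54984218 -0.30891707  0.02      ]
[-9.21497269e-01 -3.88384372e-01  6.02299119e-04]
```

Body centre comes out near (0.531,-0.317), with the nose toward the robot and the knob yaw about 0.33. Now over to the valve unit.

>>> drive_tool:
  rows:
    - [3, 48, 4, 0, 0]
    - [3, 48, 4, 0, 0]
    - [3, 48, 4, 0, 0]
    - [3, 48, 4, 0, 0]
    - [3, 48, 4, 0, 0]
    - [3, 48, 4, 0, 0]
    - [3, 48, 4, 0, 0]
    - [3, 48, 4, 0, 0]
    - [0, 0, 0, 0, 0]
    - [0, 0, 0, 0, 0]

```text
time_s: 2.05
ee_pos: [0.5139, 0.0243, 0.2386]
eef_rot: [-0.622, 3.079, 0.0]
contact_force: [-0.1, 0.3, -0.4]
gripper_width: -0.001
gripper_force: 0.0
```

```bash
python3 - <<'E'
from h import *
s=bot.state();print(s['ee_pos'],s['eef_rot'],s['time_s'])
import json
c=calibration('wrist');im=snap('wrist','w2.png')
json.dump({k:np.array(v).tolist() for k,v in c.items()},open('w2.json','w'))
E
```

```text
[0.51390502 0.02427851 0.2386487 ] [-6.21888693e-01  3.07925076e+00  6.58036738e-05] 2.05
```

View pics/w2.png

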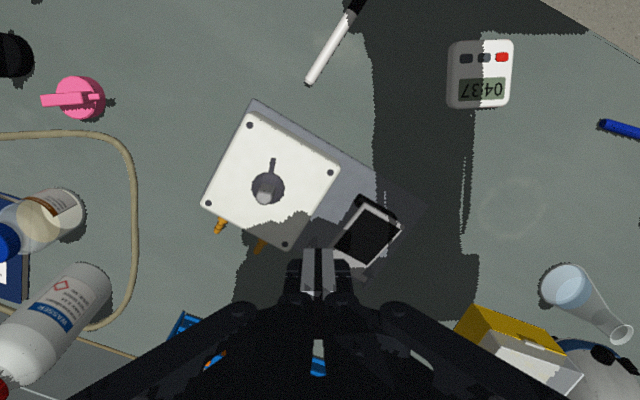

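The view shows the collar around (267,188), the index bar up to about (272,158), the spindle's grey top around (263,197) and the black pad around (367,235). Next I'll mask these.

```bash
python3 - <<'E'
from h import *
import json
c=json.load(open('w2.json'));im=cv2.imread('pics/w2.png');g=cv2.cvtColor(im,6)
m=np.zeros_like(g);m[150:215,240:300]=(g[150:215,240:300]<140)
n,l,st,ce=cv2.connectedComponentsWithStats(m)
print(st[1:],ce[1:])
bar=(l[150:,:]>0)
for v in range(152,182,3): 
  u=np.where(m[v])[0]; print(v,u.min() if len(u) else 0,u.max() if len(u) else 0,u.mean() if len(u) else 0)
# pad
p=np.zeros_like(g);p[180:275,325:410]=(g[180:275,325:410]<28)
n,l,st,ce=cv2.connectedComponentsWithStats(p);i=1+st[1:,4].argmax();print(st[i],ce[i])
ct=max(cv2.findContours((l==i).astype('uint8'),0,2)[0],key=cv2.contourArea)
b=cv2.boxPoints(cv2.minAreaRect(ct));print(b);print(onz(c,b,.05),onz(c,[ce[i]],.051))
cr=im[145:280,230:420];cv2.imwrite('pics/w2c.png',cv2.resize((255*(cr/255.)**.6).astype('uint8'),None,fx=4,fy=4,interpolation=2))
E
```

```text
[[251 158  34  47 794]
 [293 211   7   4  19]] [[268.60201511 184.62846348]
 [296.42105263 213.        ]]
152 0 0 0
155 0 0 0
158 271 274 272.5
161 270 274 272.0
164 270 274 272.0
167 270 273 271.5
170 269 273 271.0
173 262 273 267.5
176 256 278 267.0
179 254 281 267.5
[ 334  210   65   54 1750] [366.12742857 236.98342857]
[[333.23892 245.58409]
 [369.53983 204.09735]
 [398.70798 229.61946]
 [362.40707 271.1062 ]]
[[0.58149431 0.07191347 0.05      ]
 [0.52496202 0.08685536 0.05      ]
 [0.538568   0.12691966 0.05      ]
 [0.59744552 0.11333672 0.05      ]] [[0.55877914 0.09908279 0.051     ]]
```

View pics/w2c.png

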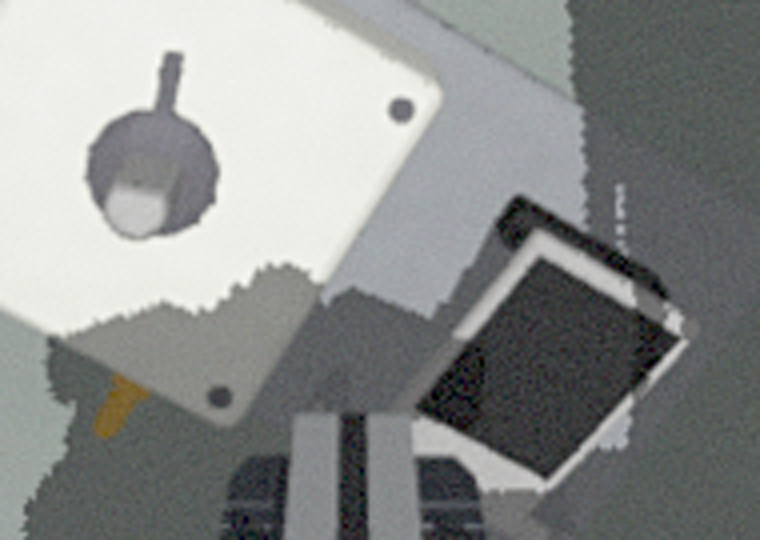

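```bash
python3 - <<'E'
from h import *
import json
c=json.load(open('w2.json'))
P=lambda x,y,z:onz(c,[(230+x/4-.4,145+y/4-.4)],z)[0]
co=P(153,173,.049);bt=P(174,54,.047);sp=P(136,207,.075)
d=co-bt;print('bush',co,'tip',bt,np.hypot(*d[:2]),np.arctan2(d[1],d[0]));print('spindle',sp)
d=sp-bt;print('yaw by spindle',np.hypot(*d[:2]),np.arctan2(d[1],d[0]))
for x,y,z in((545,258,.052),(688,340,.052),(418,405,.037),(548,480,.037),(540,232,.055),(690,325,.055)):print(P(x,y,z))
a,b=P(440,100,.045),P(225,425,.045);d=b-a;print('unit yaw',np.arctan2(d[1],d[0]),np.hypot(*d[:2]))
s=bot.state();print(s['ee_pos'])
E
```

```text
bush [ 0.54886815 -0.01303425  0.049     ] tip [ 0.51924227 -0.0188092   0.047     ] 0.030183482715524203 0.19251520825998872
spindle [ 0.54895528 -0.01331174  0.075     ]
yaw by spindle 0.030217295912862676 0.18295001012002196
[0.53066404 0.08517295 0.052     ]
[0.53675784 0.1288284  0.052     ]
[0.5873252  0.07611635 0.037     ]
[0.59465399 0.11896728 0.037     ]
[0.52405429 0.08020596 0.055     ]
[0.53191681 0.12608382 0.055     ]
unit yaw -0.1572901756800101 0.10535927870509158
[0.51375297 0.02340542 0.23848835]
```

>>> drive_tool:
  rows:
    - [8, 20, -38, 0, 0]
    - [8, 20, -38, 0, 0]
    - [8, 20, -38, 0, 0]
    - [7, 19, -38, 0, 0]
    - [0, 0, -11, 0, 0]
    - [0, 0, -10, 0, 0]
    - [0, 0, -8, 0, 0]
    - [0, 0, 0, 0, 0]

```text
time_s: 2.9
ee_pos: [0.5452, 0.1022, 0.0577]
eef_rot: [-0.619, 3.08, -0.0]
contact_force: [0.0, -1.7, 2.8]
gripper_width: 0.0
gripper_force: 1.1
```

>>> drive_tool:
  rows:
    - [0, 0, -6, 0, 0]
    - [0, 0, -6, 0, 0]
    - [0, 0, -2, 0, 0]
    - [0, 0, 0, 0, 0]

```text
time_s: 3.3
ee_pos: [0.5451, 0.1032, 0.0451]
eef_rot: [-0.622, 3.079, -0.001]
contact_force: [-6.4, -2.8, 18.0]
gripper_width: 0.002
gripper_force: 8.8
```

>>> drive_tool:
  rows:
    - [0, 0, -1, 0, 0]
    - [0, 0, 0, 0, 0]
    - [0, 0, 0, 0, 0]
    - [0, 0, 0, 0, 0]
    - [0, 0, 0, 0, 0]
    - [0, 0, 15, 0, 0]
    - [0, 0, 30, 0, 0]
    - [0, 0, 40, 0, 0]
    - [0, 0, 40, 0, 0]
    - [0, 0, 0, 0, 0]

```text
time_s: 4.3
ee_pos: [0.5482, 0.1048, 0.1735]
eef_rot: [-0.621, 3.069, 0.003]
contact_force: [0.3, 0.2, -0.5]
gripper_width: -0.001
gripper_force: 0.0
```

>>> drive_tool:
  rows:
    - [0, -46, 0, 0, 60]
    - [0, -46, 0, 0, 60]
    - [0, -46, 0, 0, 60]
    - [0, -46, 0, 0, 60]
    - [0, -46, 0, 0, 60]
    - [0, -46, 0, 0, 60]
    - [0, -46, 0, 0, 60]
    - [-5, -46, 0, 0, 60]
    - [-9, -46, 0, 0, 60]
    - [0, 0, 0, 0, 60]
    - [0, 0, 0, 0, 60]

```text
time_s: 5.4
ee_pos: [0.5304, -0.3117, 0.1667]
eef_rot: [0.617, -3.08, -0.001]
contact_force: [0.1, 0.5, -0.9]
gripper_width: 0.601
gripper_force: 0.0
```

```bash
python3 - <<'E'
from h import *
s=bot.state();print(s['ee_pos'],s['eef_rot'],s['time_s'])
import json
c=calibration('wrist');im=snap('wrist','w3.png')
json.dump({k:np.array(v).tolist() for k,v in c.items()},open('w3.json','w'))
im=cv2.imread('pics/w3.png');cv2.imwrite('pics/w3c.png',(255*(im/255.)**.5).astype('uint8'))
E
```

```text
[ 0.53038414 -0.31167622  0.16667376] [ 6.16530278e-01 -3.08028487e+00 -7.00549206e-04] 5.4
```

View pics/w3c.png

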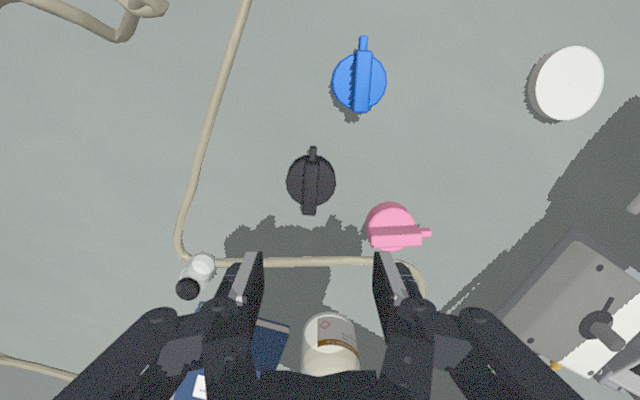

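The knob is now clearly lit: nose at (313,149), wing's far top end at (309,214), body round (311,181).

```bash
python3 - <<'E'
from h import *
import json
c=json.load(open('w3.json'));im=cv2.imread('pics/w3.png');g=cv2.cvtColor(im,6)
m=np.zeros_like(g);m[140:220,275:345]=g[140:220,275:345]<45
n,l,st,ce=cv2.connectedComponentsWithStats(m);i=1+st[1:,4].argmax();print(st[i],ce[i])
rows={v:(np.where(l[v]==i)[0].min(),np.where(l[v]==i)[0].max()) for v in range(st[i][1],st[i][1]+st[i][3])}
print(rows)
v0=st[i][1];v1=v0+st[i][3]-1
u0=np.mean([np.mean(rows[v]) for v in range(v0+1,v0+5)]);u1=np.mean([np.mean(rows[v]) for v in range(v1-4,v1)])
for a,b in [((u0,v0),(u1,v1))]:
  A=onz(c,[a],.022)[0];B=onz(c,[b],.041)[0];d=B-A
  yaw=np.arctan2(d[1],d[0]);e=d[:2]/np.hypot(*d[:2]);print(A,B,np.hypot(*d[:2]),'yaw',yaw,'centre',A[:2]+33*e/1e3,B[:2]-22*e/1e3)
w=max(rows,key=lambda v:rows[v][1]-rows[v][0]);print('body',[(onz(c,[(rows[w][0],w)],z)[0]+onz(c,[(rows[w][1],w)],z)[0])/2 for z in(.0,.02)])
R=cv2.Rodrigues(bot.state()['eef_rot'])[0];print('toolx yaw+pi',np.arctan2(-R[1,0],-R[0,0]),bot.state()['ee_pos'])
E
```

```text
[ 286  146   50   70 2224] [310.50764388 181.07958633]
{146: (np.int64(311), np.int64(314)), 147: (np.int64(310), np.int64(315)), 148: (np.int64(310), np.int64(316)), 149: (np.int64(310), np.int64(316)), 150: (np.int64(309), np.int64(315)), 151: (np.int64(308), np.int64(316)), 152: (np.int64(308), np.int64(315)), 153: (np.int64(309), np.int64(315)), 154: (np.int64(309), np.int64(315)), 155: (np.int64(304), np.int64(316)), 156: (np.int64(302), np.int64(321)), 157: (np.int64(300), np.int64(322)), 158: (np.int64(298), np.int64(323)), 159: (np.int64(296), np.int64(325)), 160: (np.int64(295), np.int64(326)), 161: (np.int64(294), np.int64(327)), 162: (np.int64(293), np.int64(329)), 163: (np.int64(293), np.int64(329)), 164: (np.int64(292), np.int64(330)), 165: (np.int64(291), np.int64(330)), 166: (np.int64(290), np.int64(331)), 167: (np.int64(290), np.int64(332)), 168: (np.int64(289), np.int64(332)), 169: (np.int64(289), np.int64(333)), 170: (np.int64(289), np.int64(333)), 171: (np.int64(288), np.int64(333)), 172: (np.int64(288), np.int64(333)), 173: (np.int64(288), np.int64(333)), 174: (np
[... 1198 characters left out ...]
p.int64(316)), 207: (np.int64(301), np.int64(315)), 208: (np.int64(301), np.int64(315)), 209: (np.int64(301), np.int64(315)), 210: (np.int64(301), np.int64(315)), 211: (np.int64(302), np.int64(315)), 212: (np.int64(302), np.int64(315)), 213: (np.int64(302), np.int64(315)), 214: (np.int64(303), np.int64(314)), 215: (np.int64(312), np.int64(313))}
[ 0.50165428 -0.32660722  0.022     ] [ 0.55183107 -0.30928895  0.041     ] 0.053081379651135185 yaw 0.33234321525215343 centre [ 0.53284853 -0.31584068] [ 0.5310349  -0.31646664]
body [array([ 0.5351175 , -0.31524389,  0.        ]), array([ 0.52960219, -0.31707952,  0.02      ])]
toolx yaw+pi 0.39665010815095475 [ 0.53077682 -0.31069002  0.16692217]
```

>>> drive_tool:
  rows:
    - [1, -3, -30, -0.065, 50]
    - [0, -2, -35, 0, 50]
    - [0, 0, -30, 0, 50]
    - [0, 0, -22, 0, 50]
    - [0, 0, -10, 0, 50]
    - [0, 0, -6, 0, 50]
    - [0, 0, 0, 0, 50]

```text
time_s: 6.15
ee_pos: [0.5324, -0.315, 0.0345]
eef_rot: [0.522, -3.098, 0.0]
contact_force: [0.5, 0.5, 0.1]
gripper_width: 0.5
gripper_force: 0.0
```

>>> drive_tool:
  rows:
    - [0, 0, 0, 0, 0]
    - [0, 0, 0, 0, 0]
    - [0, 0, 0, 0, 0]
    - [0, 0, 0, 0, 0]
    - [0, 0, 0, 0, 0]
    - [0, 0, 0, 0, 0]

```text
time_s: 6.75
ee_pos: [0.5328, -0.3159, 0.0359]
eef_rot: [-0.52, 3.096, -0.002]
contact_force: [-0.8, 0.7, 7.1]
gripper_width: 0.122
gripper_force: 60.4
```

>>> drive_tool:
  rows:
    - [0, 0, 25, 0, 0]
    - [0, 0, 40, 0, 0]
    - [0, 10, 45, 0, 0]
    - [2, 43, 0, -0.05, 0]
    - [2, 43, 0, -0.05, 0]
    - [2, 43, 0, -0.045, 0]
    - [3, 43, 0, 0, 0]
    - [3, 43, 0, 0, 0]
    - [2, 43, 0, 0, 0]
    - [2, 35, 0, 0, 0]
    - [0, 0, 0, 0, 0]
    - [0, 0, 0, 0, 0]

```text
time_s: 7.95
ee_pos: [0.5479, -0.0118, 0.1446]
eef_rot: [-0.297, 3.127, 0.0]
contact_force: [0.4, -0.8, -0.9]
gripper_width: 0.126
gripper_force: 59.4
```

```bash
python3 - <<'E'
from h import *
s=bot.state();print(s['ee_pos'],s['eef_rot'],s['time_s'],s['gripper_width'])
import json
c=calibration('wrist');im=snap('wrist','w4.png');g=(255*(im[:,:,::-1]/255.)**.5).astype('uint8')
json.dump({k:np.array(v).tolist() for k,v in c.items()},open('w4.json','w'))
cv2.imwrite('pics/w4c.png',cv2.resize(g[150:350,200:440],None,fx=3,fy=3,interpolation=2))
R=cv2.Rodrigues(s['eef_rot'])[0];print('yaw',np.arctan2(-R[1,0],-R[0,0]))
E
```

```text
[ 0.5478539  -0.01182944  0.14463914] [-2.97374362e-01  3.12736809e+00  2.55431405e-04] 7.95 0.1260311560751247
yaw 0.18960538983614367
```

View pics/w4c.png

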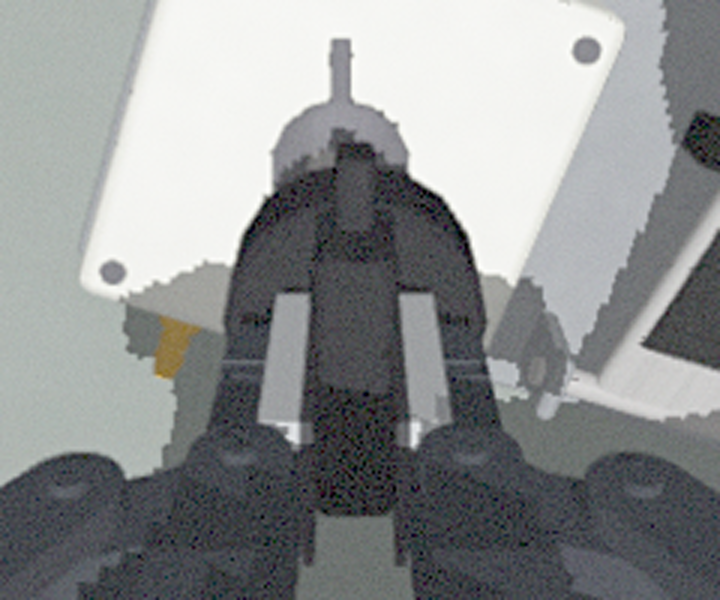

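The view shows the nose tip at about (355,147) in the crop, the collar centred at about x=340 and the bar tip at (341,42). Next I'll compare the axes.

```bash
python3 - <<'E'
from h import *
import json
c=json.load(open('w4.json'))
P=lambda x,y,z:onz(c,[(200+x/3-.33,150+y/3-.33)],z)[0]
y=.19;e=np.array([np.cos(y),np.sin(y)])
for z in(.131,):
  n=P(355,143,z);print('nose',n,'axis',n[:2]+.033*e)
# body sides (top rim z=.129): 
a,b=P(236,270,.129),P(478,270,.129);print('body mid',(a+b)/2,np.linalg.norm(a-b))
bt=P(341,40,.047);co=(P(272,168,.049)+P(408,168,.049))/2;print('bar',bt,bt[:2]+.032*e,'collar',co)
d=co-bt;print(np.arctan2(d[1],d[0]),bot.state()['ee_pos'])
E
```

```text
nose [ 0.51461579 -0.01668783  0.131     ] axis [ 0.54702193 -0.01045549]
body mid [ 0.5362025 -0.0122027  0.129    ] 0.038445893434120505
bar [ 0.51923588 -0.01897889  0.047     ] [ 0.55066002 -0.01293541] collar [ 0.54931349 -0.01354204  0.049     ]
0.17882975036763846 [ 0.54776455 -0.0126255   0.1445595 ]
```

>>> drive_tool:
  rows:
    - [2, -2, -12, 0, 0]
    - [0, 0, -12, 0, 0]
    - [0, 0, -6, 0, 0]
    - [0, 0, -5, 0, 0]
    - [0, 0, -3, 0, 0]
    - [0, 0, 0, 0, 0]

```text
time_s: 8.6
ee_pos: [0.5502, -0.0147, 0.1061]
eef_rot: [-0.294, 3.128, -0.0]
contact_force: [1.3, 0.2, -1.6]
gripper_width: 0.127
gripper_force: 59.3
```

>>> drive_tool:
  rows:
    - [0, 0, -4, 0, 0]
    - [0, 0, -3, 0, 0]
    - [0, 0, 0, 0, 0]

```text
time_s: 8.9
ee_pos: [0.5502, -0.0146, 0.0993]
eef_rot: [-0.295, 3.127, -0.0]
contact_force: [1.9, 1.0, -1.1]
gripper_width: 0.123
gripper_force: 59.4
```

>>> drive_tool:
  rows:
    - [0, 0, -4, 0, 0]
    - [0, 0, -3, 0, 0]
    - [0, 0, -3, 0, 0]
    - [0, 0, 0, 0, 0]
    - [0, 0, 0, 0, 0]

```text
time_s: 9.4
ee_pos: [0.5503, -0.0145, 0.0899]
eef_rot: [-0.295, 3.127, -0.0]
contact_force: [-0.3, 1.1, 5.7]
gripper_width: 0.125
gripper_force: 60.3
```

Spring force is rising (5.7 N); pressing on to the stop.

>>> drive_tool:
  rows:
    - [0, 0, -1.5, 0, 0]
    - [0, 0, -1.5, 0, 0]
    - [0, 0, 0, 0, 0]
    - [0, 0, 0, 0, 0]

```text
time_s: 9.8
ee_pos: [0.5504, -0.0146, 0.0885]
eef_rot: [-0.296, 3.126, -0.001]
contact_force: [-5.6, 1.5, 21.0]
gripper_width: 0.119
gripper_force: 62.5
```

>>> drive_tool:
  rows:
    - [0, 0, 0, 0, 0]
    - [0, 0, 0, 0, 0]
    - [0, 0, 0, 0, 0]
    - [0, 0, 0, 0, 0]

```text
time_s: 10.2
ee_pos: [0.5505, -0.0146, 0.0886]
eef_rot: [-0.296, 3.126, -0.0]
contact_force: [-5.1, 1.8, 20.1]
gripper_width: 0.124
gripper_force: 62.5
```

```bash
python3 -c "
from h import *
snap('top','t9.png');s=bot.state();print(s['ee_pos'],s['contact_force'])
a,b=[cv2.imread('pics/'+f) for f in('t0.png','t9.png')]
cv2.imwrite('pics/t9c.png',cv2.resize(b[120:290,190:450],None,fx=3,fy=3))"
```

```text
[ 0.55045586 -0.01457643  0.08854817] [-6.67289777  1.47301064 21.06259607]
```

View pics/t9c.png

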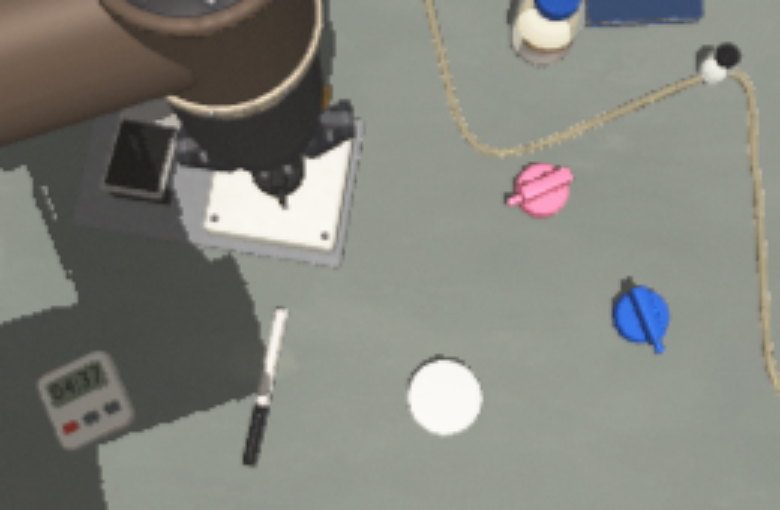

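The knob is seated with its nose over the index bar, the treadle is up and the bystanders are where they were, so I'm handing in.

```bash
python3 -c "
from bench import bot
print(bot.hand_in())"
```

```text
the job is handed in; nothing more can be done
None
```

The job is handed in at about 10 s, with no verdict returned: I held the treadle at its stop and let it come up, then put the knob on the spindle with its nose aligned. I was still gripping it and pressing it in with about 21 N, and the bystanders look unmoved in the final top view.

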